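# Hold a sample slide flush on the tilted reader

### The arm

A 6-joint arm with a two-finger parallel gripper is mounted at the origin on the work surface. World frame = base frame: x ahead of the robot, y to its left, z up, the work surface at z = 0. Lengths are in mm, angles in degrees, forces in N, time in s.
With the tool pointing down it reaches from about 300 to 850 mm from the base axis. Payload 4.2 kg.
Tool frame: the origin (TCP) lies on the centre line of the jaws, within the pads' length; the fingertips stand 8 mm ahead of it and the grasp point (between the pads) lies 11 mm behind it; z points along the fingers, y is the line along which they close (so a half turn about z gives the same grasp; the last joint's range is limited). The gripper opens to 91 mm and grips with 3 to 60 N. Pads are 32 mm wide; open, the fingers measure 118 mm over their backs; the gripper's body (76 mm by 178 mm) begins 60 mm behind the grasp point.
Start: joints at [-1.146, 18.312, 89.639, -0, 72.044, -1.146], TCP at [575.015, 0, 221.976] pointing down, gripper open.
Joint ranges: [-177.97, 177.97], [-48.28, 115.42], [12.27, 149.76], [-77.06, 257.06], [2.81, 150.46], [-146.56, 146.56]. Speed limits (degrees/s): [147.25, 147.25, 180, 180, 180, 180].

### API

Orientations are given as [roll, pitch, yaw] about the fixed x, y, z axes, in that order (R = Rz(yaw) Ry(pitch) Rx(roll)).
In Python, from workcell import telemetry, eyes, ticket gives the robot as it stands. The module is installed in compiled form; this text tells all that it offers.
- The arm moves only by the shell command python3 -m crank 'ROWS' [OPENING] [FORCE]. ROWS is JSON, a list of rows, each an object of numbers: "dx", "dy", "dz": the shift along the world's x, y, z normalised to -1 to 1, where 1 is 80 cm; "yaw": the turn about the world's z normalised to -1 to 1, where 1 is 5 degrees. A call has 1 to 10 rows; each row shifts and turns the commanded pose from where the row before left it; what a row does not reach is not made up. A row lasts 1/8 s, in which the tool goes at most 62.5 mm and 10.7 degrees, less where a joint would pass 70% of its speed; a pose out of reach is approached as far as the arm can. A call with a number of a shift or a turn outside -1 to 1 is refused whole. A call with a gripper value outside its range is refused whole. OPENING is the opening, from 0 (shut) to 1 (fully open), set as the call begins (- or left out, the last holds). The fingers move at their own pace and stop on an object; FORCE is the grip in N (left out, the last holds). Time passes only in rows, so rows that do not move let the fingers close. It gives the time, the measured TCP pose, the force, the opening and the grip force at its end, in the units of the state.
- telemetry.state(): the state, without advancing time (a new reading comes with each control period).
- eyes.grab_frame(name): name is "scene" or "side" or "wrist"; returns the picture (400x640x3 uint8, red, green, blue); there is no depth.
- eyes.calibration(name): a dict with "camera_matrix" (3x3 intrinsics, pixels), "k1" (the pictures are not rectified: a ray, as slopes to the right and down, at radius r is drawn at 1 + k1 r^2 times it, then the intrinsics apply), "world_from_camera" (4x4, takes a point from camera to world coordinates). Camera axes: x right, y down, z forward; pixel columns grow to the right and rows downward; lengths in mm; the calibration is good to about 2 mm. A picture is of the moment at which its call begins: read the wrist's pose just before it. calibration takes no time and is no camera call; for the wrist camera it gives the pose at the moment of the call.
- ticket.job_done(): hands the job in; it is judged then, once.
The state is a dict: "time_s": time; "qpos": joint angles; "qvel": joint speeds; "effort": joint torques, N m; "ee_pos": TCP position; "ee_rot": TCP orientation; "force": force on the tool from outside, world axes, zero at the start; "torque": the same for the moment, N m; "gripper_width": finger opening in mm; "gripper_force": force on a finger pad.
Only numpy, scipy, OpenCV 4.12 (cv2) and the standard library are available. Lean on these libraries where they do the work, as an engineer would, in place of code of your own. Each camera call takes 0.05 s, during which the arm holds its last target. There are 200 camera calls.

### The job

Pick up the metal sample slide from the rubber pad by its upright fin, tilt it to match the slope of the reader's sprung measuring face, and lay it flush and centred over the round window, fin running up the slope. Press gently, so that the face gives about half of its travel without bottoming or shifting the tilting head, and finish while still gripping and holding it there; leave the bottle, beaker and jar alone.

Things in the scene. Friction and masses are not known exactly. Their poses are not given: they have to be found in the camera images.
- slide_center (a point): The sample slide: steel plate 64 x 46 x 5 mm with an upright white fin (36 long, 12 thick, 35 tall) along the middle of its top; 40 mm tall in all, 63 to 126 g. This point is its centre, 20 mm above the flat underside. x runs along the fin and the plate's long side, y across the fin (grip it across y), z out of the top. Starts lying level on the pad.
- pad: Flat black rubber pad 130 x 110 x 10 mm, fixed to the bench, on which the slide starts; origin at the centre of its underside, on the bench.
- face_center (a point): Centre of the top surface of the reader's measuring face, about 110 mm above the bench: a flat aluminium plate 84 x 64 x 6 mm with a flush black round window 32 mm across in its middle. z is the outward normal (up and towards the robot), x points up the slope, y is level. The slope differs from run to run, 0.2 to 0.55 rad from level.
- face (a joint): How far the sprung face is pushed in along its normal: 0 m when free, 0.010 m bottomed. Spring about 0.7 N per mm on top of about 1 N of preload: half-way takes about 4 to 5 N. The face only slides in; it does not tilt to follow the slide.
- head_edge (a point): Point on the downhill edge of the grey tilting head that carries the face, 42 mm from its hinge axis. The hinge is clamped by friction, slips at about 6 N m, and must stay at its set angle.
- amber: Loose amber reagent bottle, 64 mm across, 120 mm tall; origin at the centre of its underside.
- beaker: Loose white plastic beaker, 66 mm across, 85 mm tall; origin at the centre of its underside.
- jar: Loose white jar, 56 mm across, 60 mm tall; origin at the centre of its underside.
- reader: The reader: a white base 130 x 130 x 30 mm fixed to the bench, origin under its centre, the head's level hinge axis 85 mm above it along y; two 100 mm high cheeks stand at y = +-43 to 54 mm; a low display box (75 x 130 x 55 mm) adjoins at +x, the uphill side.
Mind the look-alikes: they are no part of the job. What is shaped like the part that bears slide_center but yellow is not meant. Of the things shaped like the pad, the black one is meant.

How it is judged:
By the outcome, as a careful person would: the job done as asked, in the order asked, and still so for the second after the job is handed in, while the arm keeps its last pose, push and grip.
It also fails if it takes over 40 s, if anything falls off the work surface, if the arm or the gripper's body presses on something with over 40 N, if the wrist force passes 120 N, or if a joint passes its speed limit or range.

## Working session

There is one attempt and no reset: what is moved stays moved. The work goes in short steps, Python scripts to look and compute and a shell command to move; the robot and the scene stay as the last step left them, time stands still between calls to the robot, and variables do not carry over. Pictures are saved under pics/ and viewed, at most 10 in all, crops included, and the job is handed in when it is done.

```bash
mkdir -p pics; cat > h.py <<'E'
import numpy as np, cv2
from workcell import telemetry, eyes, ticket
def grab(n,f):
    c=eyes.calibration(n); im=eyes.grab_frame(n); cv2.imwrite(f'pics/{f}.png',im[:,:,::-1]); 
    np.savez(f'pics/{f}.npz',im=im,K=c['camera_matrix'],k1=c['k1'],T=c['world_from_camera']); return im,c
def load(f):
    d=np.load(f'pics/{f}.npz'); return d['im'],dict(camera_matrix=d['K'],k1=float(d['k1']),world_from_camera=d['T'])
def ray(c,u,v):
    K=np.array(c['camera_matrix']);T=np.array(c['world_from_camera'])
    p=cv2.undistortPoints(np.array([[[u,v]]],float),K,np.array([c['k1'],0,0,0,0.]))[0,0]
    return T[:3,3],T[:3,:3]@np.array([p[0],p[1],1.])
def onz(c,u,v,z):
    o,d=ray(c,u,v); return o+d*(z-o[2])/d[2]
def proj(c,P):
    T=np.linalg.inv(np.array(c['world_from_camera'])); P=np.atleast_2d(np.array(P,float))
    q=cv2.projectPoints(P,cv2.Rodrigues(T[:3,:3])[0],T[:3,3],np.array(c['camera_matrix']),np.array([c['k1'],0,0,0,0.]))[0]
    return q[:,0]
def tri(l):
    A=np.zeros((3,3));b=np.zeros(3)
    for o,d in l:
        d=d/np.linalg.norm(d);M=np.eye(3)-np.outer(d,d);A+=M;b+=M@o
    return np.linalg.solve(A,b)
E
python3 - <<'E'
from h import *
for n in ['scene','side','wrist']:
    im,c=grab(n,n+'0'); print(n,np.round(np.array(c['world_from_camera']),2).tolist(),np.array(c['camera_matrix']).tolist(),c['k1'])
a=np.vstack([load('scene0')[0],load('side0')[0]])
cv2.imwrite('pics/both.png',cv2.resize(a[:,:,::-1],(480,600),interpolation=cv2.INTER_AREA))
print(telemetry.state())
E
```

```text
scene [[0.02, 0.81, -0.59, 1230.27], [1.0, -0.02, 0.0, 0.82], [-0.01, -0.59, -0.81, 921.31], [0.0, 0.0, 0.0, 1.0]] [[403.06783951821274, 0.0, 323.13598771129944], [0.0, 403.06783951821274, 201.2355732881029], [0.0, 0.0, 1.0]] -0.005696839657888722
side [[0.78, -0.35, 0.51, 11.07], [-0.62, -0.46, 0.63, -729.59], [0.02, -0.82, -0.58, 754.97], [0.0, 0.0, 0.0, 1.0]] [[439.0752034240438, 0.0, 317.8270943682033], [0.0, 439.0752034240438, 205.63618834947707], [0.0, 0.0, 1.0]] -0.053987516371495264
wrist [[1.0, 0.0, -0.0, 576.39], [-0.0, -0.97, -0.26, 73.62], [-0.0, 0.26, -0.97, 383.4], [0.0, 0.0, 0.0, 1.0]] [[289.82163969578573, 0.0, 314.04699637473044], [0.0, 289.82163969578573, 193.51987672074782], [0.0, 0.0, 1.0]] -0.019837830768407276
{'time_s': 0.15, 'qpos': array([-1.14411922e+00,  1.83418007e+01,  8.96885797e+01, -2.11164913e-03,
        7.20441783e+01, -1.14672898e+00]), 'qvel': array([-0.03158396, -0.10357418, -0.19686117, -0.07890806,  0.08704361,
        0.02774178]), 'effort': array([-5.72294630e-04, -4.12774551e+01, -2.32154489e+01,  7.26667210e-02,
        4.33494255e-02, -9.00343002e-05]), 'ee_pos': array([5.74641322e+02, 1.44675765e-02, 2.21339711e+02]), 'ee_rot': array([-1.79925416e+02,  5.15415190e-04,  9.00032624e+01]), 'force': array([ 0.75658383,  0.05958987, -0.43822896]), 'torque': array([-0.01057952, -0.03212255, -0.02755815]), 'gripper_force': 0.0, 'gripper_width': 91.45265618230604}
```

View pics/scene0.png

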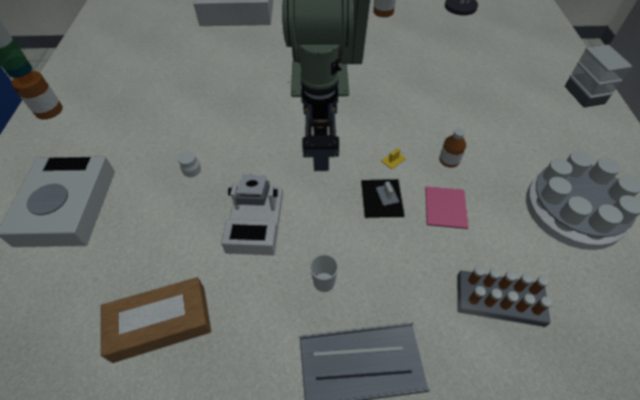

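View pics/side0.png

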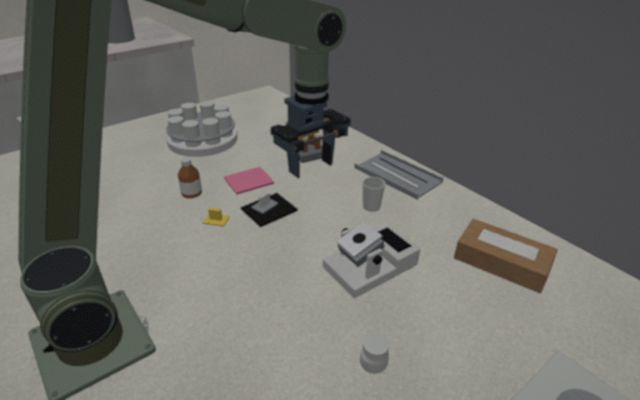

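The scene view shows these candidates:
- Slide on the black pad at scene (387,193). This is the one I choose.
- Yellow look-alike at (394,157), rejected.
- Black pad at (383,198), versus the pink pad at (446,207).

The reader is at (252,215), the beaker at (323,272), the jar at (189,163) and the amber bottle at (453,148).

```bash
python3 - <<'E'
from h import *
a,c=load('scene0'); s,cs=load('side0')
A=cv2.resize(a[160:265,215:420],(800,410),interpolation=cv2.INTER_CUBIC)
B=cv2.resize(s[185:305,230:430],(316,190),interpolation=cv2.INTER_CUBIC)
B=np.pad(B,((0,0),(0,800-316),(0,0)))
w=cv2.resize(load('wrist0')[0],(304,190)); B[:,330:634]=w
cv2.imwrite('pics/crop1.png',np.vstack([A,B])[:,:,::-1])
print('slide',onz(c,387,193,30),'pad',onz(c,383,198,10),'face',onz(c,254,188,110))
print('slide side',onz(cs,265,205,30),'face',onz(cs,360,240,110))
E
```

```text
slide [553.2394123  183.26322957  30.        ] pad [555.4587845  174.14856948  10.        ] face [ 590.03573689 -171.35316379  110.        ]
slide side [534.34029608 158.21595314  30.        ] face [ 574.92869975 -187.652881    110.        ]
```

View pics/crop1.png

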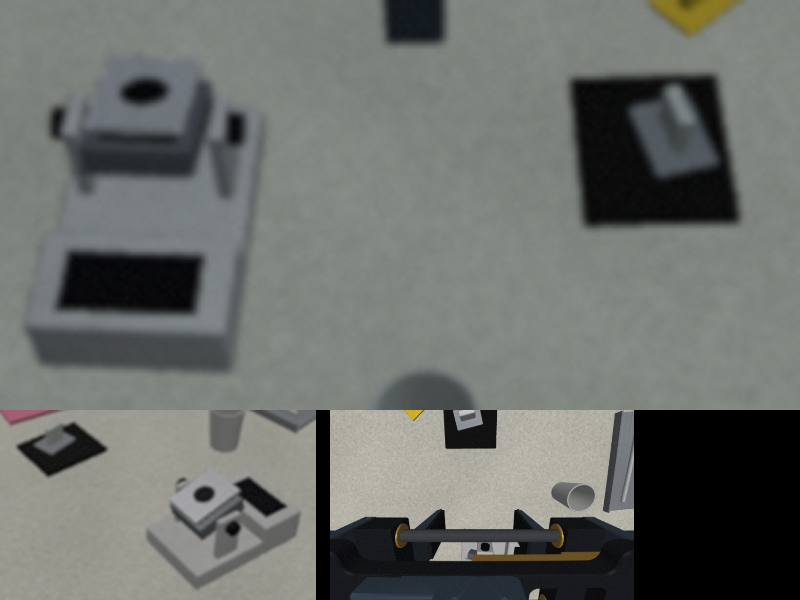

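The crop confirms the choice: a grey plate with a white fin on the black pad, and the yellow copy beyond it. The fin runs roughly 20° left of world +x. The reader face with its black window is at crop (145,90). I'll go above the slide, turning by about +110°.

```bash
python3 -m crank '[{"dy":0.05,"dx":-0.01,"yaw":1},{"dy":0.05,"dx":-0.01,"yaw":1},{"dy":0.05,"dx":-0.01,"yaw":1},{"dy":0.05,"dx":-0.01,"yaw":1},{"yaw":1},{"yaw":1},{"yaw":1},{"yaw":1},{"yaw":1},{"yaw":1}]' 1; python3 -m crank '[{"yaw":1},{"yaw":1},{"yaw":1},{"yaw":1},{"yaw":1},{"yaw":1},{"yaw":1},{"yaw":1},{"yaw":1},{}]'
python3 - <<'E'
from h import *
im,c=grab('wrist','w1'); s=telemetry.state(); print(s['qpos'],s['ee_pos'],s['ee_rot'],np.array(c['world_from_camera']).round(2))
E
```

```text
[-1.14694816e+00  1.83370518e+01  8.96785837e+01  2.14822338e-03
  7.20423486e+01 -1.14541496e+00] [5.74729365e+02 7.51170210e-03 2.21455076e+02] [-1.79942068e+02 -3.20159251e-03  8.99978018e+01] [[ 1.0000e+00  0.0000e+00 -0.0000e+00  5.7642e+02]
 [-0.0000e+00 -9.7000e-01 -2.6000e-01  7.3620e+01]
 [-0.0000e+00  2.6000e-01 -9.7000e-01  3.8352e+02]
 [ 0.0000e+00  0.0000e+00  0.0000e+00  1.0000e+00]]validation failed for argument at $[0]...
validation failed for argument at $[0]...
```

View pics/w1.png

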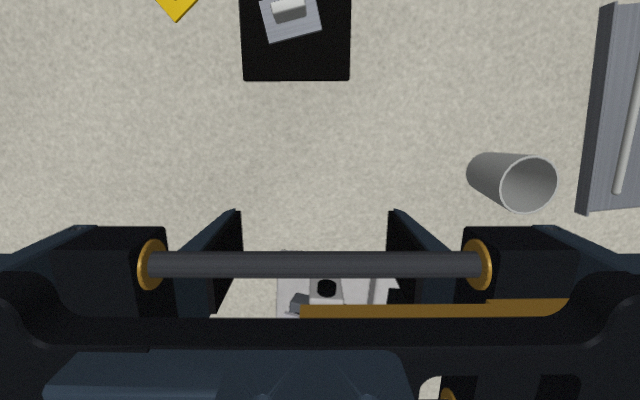

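The call was refused and nothing moved. My guess is that each row needs all four numbers.

```bash
python3 -m crank '[{"dx":-0.01,"dy":0.05,"dz":0,"yaw":1},{"dx":-0.01,"dy":0.05,"dz":0,"yaw":1},{"dx":-0.01,"dy":0.05,"dz":0,"yaw":1},{"dx":-0.01,"dy":0.05,"dz":0,"yaw":1},{"dx":0,"dy":0,"dz":0,"yaw":1},{"dx":0,"dy":0,"dz":0,"yaw":1},{"dx":0,"dy":0,"dz":0,"yaw":1},{"dx":0,"dy":0,"dz":0,"yaw":1},{"dx":0,"dy":0,"dz":0,"yaw":1},{"dx":0,"dy":0,"dz":0,"yaw":1}]' 1
```

```text
time_s: 1.45
ee_pos: [542.9, 160.0, 221.7]
ee_rot: [-180.0, -0.0, 140.2]
force: [-0.1, -0.3, -0.2]
gripper_width: 91.4
gripper_force: 0.0
```

```bash
python3 -m crank '[{"dx":0,"dy":0,"dz":0,"yaw":1},{"dx":0,"dy":0,"dz":0,"yaw":1},{"dx":0,"dy":0,"dz":0,"yaw":1},{"dx":0,"dy":0,"dz":0,"yaw":1},{"dx":0,"dy":0,"dz":0,"yaw":1},{"dx":0,"dy":0,"dz":0,"yaw":1},{"dx":0,"dy":0,"dz":0,"yaw":1},{"dx":0,"dy":0,"dz":0,"yaw":1},{"dx":0,"dy":0,"dz":0,"yaw":1},{"dx":0,"dy":0,"dz":0,"yaw":0}]'
python3 - <<'E'
from h import *
im,c=grab('wrist','w2'); s=telemetry.state(); print(s['qpos'],s['ee_pos'],s['ee_rot'],np.array(c['world_from_camera']).round(2))
E
```

```text
time_s: 2.7
ee_pos: [542.9, 160.0, 221.8]
ee_rot: [180.0, -0.0, -175.1]
force: [-1.5, -0.0, -0.9]
gripper_width: 91.0
gripper_force: 0.0
[ 1.52524810e+01  1.75174822e+01  9.08310178e+01  7.38350935e-03
  7.16724320e+01 -7.96661208e+01] [542.90841581 160.00049147 221.80463641] [ 1.79996860e+02 -2.18497183e-02 -1.75083721e+02] [[-9.0000e-02  9.6000e-01  2.6000e-01  4.7253e+02]
 [ 1.0000e+00  8.0000e-02  2.0000e-02  1.5509e+02]
 [-0.0000e+00  2.6000e-01 -9.7000e-01  3.8399e+02]
 [ 0.0000e+00  0.0000e+00  0.0000e+00  1.0000e+00]]
```

View pics/w2.png

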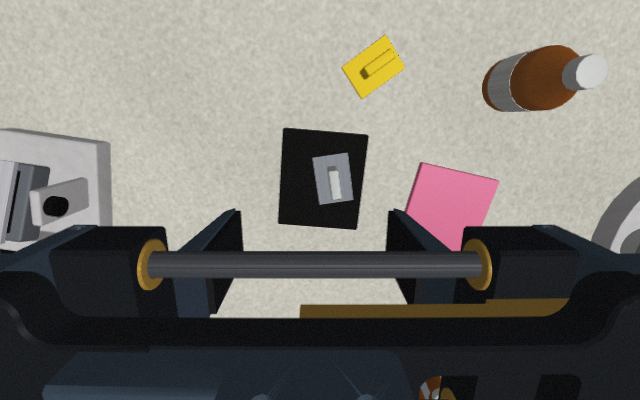

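The wrist view shows the slide at (333,180), with its fin at (334,183), on the black pad at (323,178). Next I measure its pose.

```bash
cat >> h.py <<'E'
def slide(f):
    im,c=load(f); hsv=cv2.cvtColor(im,cv2.COLOR_RGB2HSV); v=hsv[:,:,2]
    dark=((v<50)).astype(np.uint8); dark[225:]=0
    n,l,st,ce=cv2.connectedComponentsWithStats(dark)
    k=min([i for i in range(1,n) if st[i,4]>2000],key=lambda i:abs(ce[i,0]-323)+abs(ce[i,1]-178))
    cnt=cv2.findContours((l==k).astype(np.uint8),0,2)[0]; cnt=max(cnt,key=cv2.contourArea)
    m=np.zeros_like(dark); cv2.drawContours(m,[cv2.convexHull(cnt)],-1,1,-1); m=cv2.erode(m,np.ones((3,3)))
    pl=m*(v>70)
    def rect(mask,z):
        q=max(cv2.findContours(mask.astype(np.uint8),0,1)[0],key=cv2.contourArea)[:,0]
        P=np.array([onz(c,*p,z)[:2] for p in cv2.convexHull(q)[:,0]]);return cv2.minAreaRect(P.astype(np.float32)),cv2.minAreaRect(q)[0]
    print('pad',rect(m,10)); print('plate',rect(pl,15))
    print('v levels',np.percentile(v[pl>0],[10,50,80,90,95]))
    print('fintop',rect(pl*(v>195),50)); return im,c,pl,v
E
python3 - <<'E'
from h import *
slide('w2')
E
```

```text
pad (((552.7849731445312, 171.27830505371094), (126.52408599853516, 106.05736541748047), 0.2974949777126312), (321.61767578125, 178.4705810546875))
plate (((548.0863647460938, 186.03355407714844), (63.498252868652344, 46.40168380737305), 13.42636775970459), (332.8799743652344, 178.1599884033203))
v levels [120. 144. 148. 190. 196.]
fintop (((547.8436279296875, 187.92205810546875), (31.13180160522461, 5.570033550262451), 13.102524757385254), (336.20001220703125, 184.60000610351562))
```

```bash
python3 -m crank '[{"dx":0.0065,"dy":0.0325,"dz":0,"yaw":1},{"dx":0,"dy":0,"dz":-0.04,"yaw":0.7},{"dx":0,"dy":0,"dz":-0.04,"yaw":0},{"dx":0,"dy":0,"dz":-0.04,"yaw":0},{"dx":0,"dy":0,"dz":0,"yaw":0},{"dx":0,"dy":0,"dz":0,"yaw":0}]' 0.6
python3 - <<'E'
from h import *
im,c=grab('wrist','w3'); s=telemetry.state(); print(s['ee_pos'],s['ee_rot'])
for z,n in((50,'fin'),(15,'plate')):
  d=np.radians(13.4);ux=np.array([np.cos(d),np.sin(d)]);uy=np.array([-ux[1],ux[0]])
  L,W=(18,6) if z==50 else (32,23)
  pts=[[*(np.array([548.1,186])+a*L*ux+b*W*uy),z] for a,b in((1,1),(1,-1),(-1,-1),(-1,1))]
  q=proj(c,pts).round().astype(int); cv2.polylines(im,[q],True,(255,0,0) if z==50 else (0,255,0),1)
cv2.imwrite('pics/w3o.png',im[:,:,::-1])
E
```

```text
time_s: 3.5
ee_pos: [549.1, 186.2, 127.1]
ee_rot: [180.0, 0.1, -166.5]
force: [-0.2, -0.9, -0.3]
gripper_width: 55.0
gripper_force: 0.0
[549.29711438 186.32851514 127.56380152] [ 1.79984705e+02  1.69596801e-01 -1.66522747e+02]
```

View pics/w3o.png

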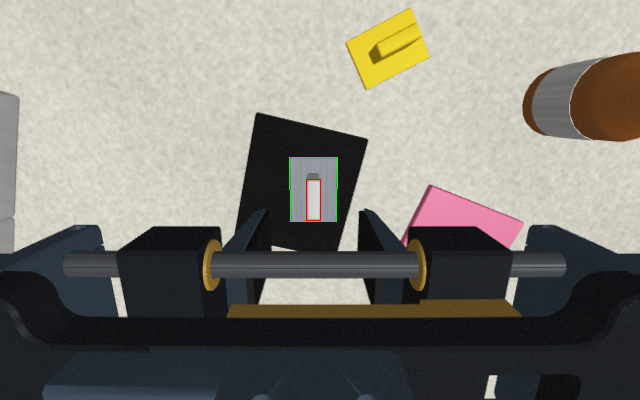

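The overlay fits the plate and fin edges exactly, so I descend and grip.

```bash
python3 -m crank '[{"dx":-0.0015,"dy":0,"dz":-0.05,"yaw":0},{"dx":0,"dy":0,"dz":-0.04,"yaw":0},{"dx":0,"dy":0,"dz":-0.022,"yaw":0},{"dx":0,"dy":0,"dz":0,"yaw":0},{"dx":0,"dy":0,"dz":0,"yaw":0}]' && python3 -m crank '[{"dx":0,"dy":0,"dz":0,"yaw":0},{"dx":0,"dy":0,"dz":0,"yaw":0},{"dx":0,"dy":0,"dz":0,"yaw":0},{"dx":0,"dy":0,"dz":0,"yaw":0},{"dx":0,"dy":0,"dz":0,"yaw":0},{"dx":0,"dy":0,"dz":0,"yaw":0}]' 0 12
```

```text
time_s: 4.18
ee_pos: [548.3, 186.4, 38.0]
ee_rot: [180.0, 0.2, -166.5]
force: [0.0, 0.4, 0.2]
gripper_width: 54.6
gripper_force: 0.0
time_s: 4.92
ee_pos: [547.0, 185.9, 36.4]
ee_rot: [-180.0, -0.0, -166.5]
force: [-0.1, -1.0, 0.8]
gripper_width: 12.1
gripper_force: 12.0
```

```bash
python3 -m crank '[{"dx":0,"dy":0,"dz":0.01,"yaw":0},{"dx":0,"dy":0,"dz":0.05,"yaw":0},{"dx":0,"dy":0,"dz":0.06,"yaw":0},{"dx":0,"dy":0,"dz":0.07,"yaw":0},{"dx":0,"dy":-0.06,"dz":0.06,"yaw":-1},{"dx":0.02,"dy":-0.07,"dz":0,"yaw":-1},{"dx":0.02,"dy":-0.07,"dz":0,"yaw":-1},{"dx":0.02,"dy":-0.07,"dz":0,"yaw":-1},{"dx":0.02,"dy":-0.07,"dz":0,"yaw":0},{"dx":0,"dy":-0.07,"dz":0,"yaw":0}]' && python3 -m crank '[{"dx":0,"dy":-0.05,"dz":0,"yaw":0},{"dx":0,"dy":0,"dz":0,"yaw":0},{"dx":0,"dy":0,"dz":0,"yaw":0}]'
python3 - <<'E'
from h import *
s=telemetry.state(); print(s['ee_pos'],s['ee_rot'],s['gripper_width'])
W=grab('wrist','w4')[0]; S=grab('side','s4')[0]; C=grab('scene','c4')[0]
R=np.hstack([cv2.resize(S[190:310,290:440],(400,320),interpolation=3),cv2.resize(C[150:246,205:325],(400,320),interpolation=3)])
cv2.imwrite('pics/m4.png',np.vstack([np.pad(W[30:300],((0,0),(80,80),(0,0))),R])[:,:,::-1])
E
```

```text
time_s: 6.18
ee_pos: [611.6, -140.0, 232.5]
ee_rot: [180.0, 0.0, 173.5]
force: [0.4, -0.6, -0.9]
gripper_width: 12.1
gripper_force: 12.0
time_s: 6.55
ee_pos: [610.8, -177.6, 232.6]
ee_rot: [179.9, -0.0, 173.5]
force: [0.0, 1.0, -1.1]
gripper_width: 12.0
gripper_force: 12.0
[ 610.82969745 -177.6413356   232.6012431 ] [ 1.79945475e+02 -1.98872649e-02  1.73484414e+02] 12.027892609064255
```

View pics/m4.png

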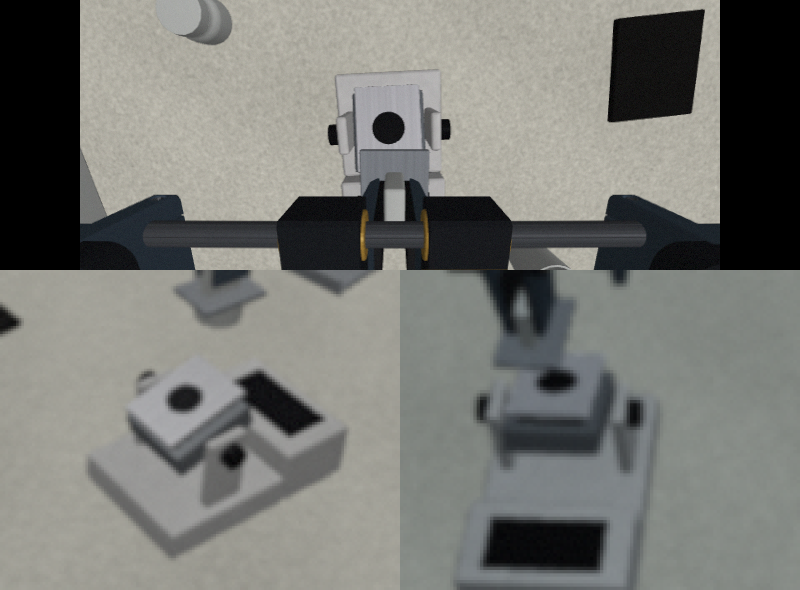

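The wrist view shows the window at about (309,158), with the face's uphill part hidden by the held slide. I shift in x for two baseline views to measure the face corners.

```bash
python3 -m crank '[{"dx":0.05,"dy":0,"dz":0.02,"yaw":0},{"dx":0,"dy":0,"dz":0,"yaw":0},{"dx":0,"dy":0,"dz":0,"yaw":0},{"dx":0,"dy":0,"dz":0,"yaw":0}]' 
python3 - <<'E'
from h import *
grab('wrist','w5')
E
python3 -m crank '[{"dx":0.05,"dy":0,"dz":0,"yaw":0},{"dx":0.06,"dy":0,"dz":0,"yaw":0},{"dx":0,"dy":0,"dz":0,"yaw":0},{"dx":0,"dy":0,"dz":0,"yaw":0},{"dx":0,"dy":0,"dz":0,"yaw":0}]' 
python3 - <<'E'
from h import *
grab('wrist','w6'); grab('side','s6'); grab('scene','c6')
P0=np.array([583,-178,110.])
L=[];out=[]
for f in ['w4','w5','w6','s6','c6','side0']:
    im,c=load(f); u,v=proj(c,P0)[0]
    g=cv2.cvtColor(im,cv2.COLOR_RGB2GRAY); m=(g<60).astype(np.uint8)
    n,l,st,ce=cv2.connectedComponentsWithStats(m)
    k=[i for i in range(1,n) if 30<st[i,4]<2500 and abs(ce[i]-[u,v]).max()<25]
    k=min(k,key=lambda i:np.hypot(*(ce[i]-[u,v]))) if k else None
    print(f,(u.round(),v.round()),None if k is None else (ce[k].round(1),st[k]))
    x0,y0=int((u if k is None else ce[k][0])),int((v if k is None else ce[k][1]))
    if k is not None: L.append(ray(c,*ce[k]))
    h=(50 if f[0]=='w' else 33); x0-=h;y0-=h; x0=max(x0,0);y0=max(y0,0)
    if f in('w5','w6','s6','c6'):
        out.append(cv2.resize(im[y0:y0+2*h,x0:x0+2*h],(300,300),interpolation=3)); print(' crop',f,x0,y0,300/(2*h))
cv2.imwrite('pics/m5.png',np.vstack([np.hstack(out[:2]),np.hstack(out[2:])])[:,:,::-1])
P=tri(L);print(P,[np.linalg.norm(np.cross(P-o,d/np.linalg.norm(d))).round(1) for o,d in L])
P=tri(L[:3]);print('wrist only',P)
E
```

```text
time_s: 7.2
ee_pos: [650.2, -177.7, 248.3]
ee_rot: [180.0, -0.1, 173.5]
force: [0.3, 1.2, -0.9]
gripper_width: 11.7
gripper_force: 12.0
time_s: 7.88
ee_pos: [738.0, -178.4, 249.4]
ee_rot: [-180.0, 0.0, 173.5]
force: [-0.2, -0.5, -0.8]
gripper_width: 12.0
gripper_force: 12.0
w4 (np.float64(309.0), np.float64(162.0)) (array([308. , 157.5]), array([293, 142,  31,  32, 785], dtype=int32))
w5 (np.float64(305.0), np.float64(121.0)) (array([303.9, 116.4]), array([289, 101,  31,  31, 752], dtype=int32))
 crop w5 253 66 3.0
w6 (np.float64(294.0), np.float64(25.0)) (array([293. ,  19.6]), array([277,   4,  33,  33, 851], dtype=int32))
 crop w6 242 0 3.0
s6 (np.float64(360.0), np.float64(237.0)) (array([358.9, 237.7]), array([354, 234,  11,   8,  70], dtype=int32))
 crop s6 325 204 4.545454545454546
c6 (np.float64(252.0), np.float64(186.0)) None
 crop c6 218 152 4.545454545454546
side0 (np.float64(360.0), np.float64(237.0)) (array([358.9, 237.7]), array([354, 234,  11,   9,  75], dtype=int32))
[ 578.68273403 -178.74078745  109.30821669] [np.float64(0.4), np.float64(0.5), np.float64(0.9), np.float64(0.7), np.float64(0.9)]
wrist only [ 578.43710859 -178.27114929  111.15505175]
```

View pics/m5.png

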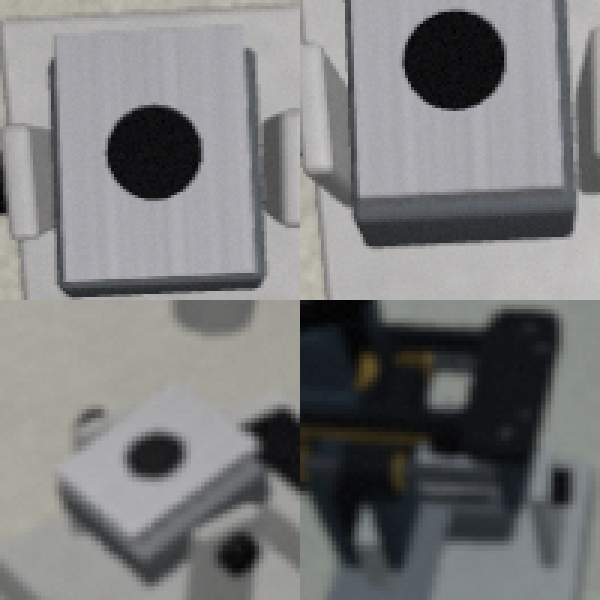

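```bash
python3 - <<'E'
from h import *
c5,c6,cs=[load(f)[1] for f in('w5','w6','s6')]
w=lambda x,y:(253+x/3-.33,66+y/3-.33)
w6=lambda x,y:(242+x/3-.33,y/3-.33)
sd=lambda x,y:(325+x/4.545-.4,204+y/4.545-.4)
# order: down+y, down-y, up-y, up+y
W=[w(244,27),w(55,32),w(62,282),w(262,273)]
S=[sd(58,172),sd(132,235),sd(258,150),sd(172,88)]
U6=[None,None,w6(57,195),w6(265,188)]
Q=[]
for i in range(4):
    L=[ray(c5,*W[i]),ray(cs,*S[i])]
    if U6[i]: L.append(ray(c6,*U6[i]))
    Q.append(tri(L))
Q=np.array(Q);print(Q.round(1));m=Q.mean(0);print('mean',m)
x=(Q[2]+Q[3]-Q[0]-Q[1])/2;y=(Q[0]+Q[3]-Q[1]-Q[2])/2;print(x,np.linalg.norm(x),y,np.linalg.norm(y))
print('slope',np.arctan2(x[2],np.hypot(*x[:2])),'yaw x',np.degrees(np.arctan2(x[1],x[0])),'yaw from y',np.degrees(np.arctan2(-y[0],y[1])))
obj=np.array([[-42,32,0],[-42,-32,0],[42,-32,0],[42,32,0]],float)
for n,c,pts in(('w5',c5,W),('side',cs,S)):
    ok,rs,ts,e=cv2.solvePnPGeneric(obj,np.array(pts),np.array(c['camera_matrix']),np.array([c['k1'],0,0,0,0.]),flags=cv2.SOLVEPNP_IPPE)
    T=np.array(c['world_from_camera'])
    for r,t,ee in zip(rs,ts,e):
        R=T[:3,:3]@cv2.Rodrigues(r)[0];print(n,ee,(T[:3,:3]@t[:,0]+T[:3,3]).round(1),'slope',np.arcsin(R[2,0]).round(3),'yaw',np.degrees(np.arctan2(R[1,0],R[0,0])).round(1),'n',R[:,2].round(2))
E
```

```text
[[ 542.  -144.6   94.2]
 [ 536.5 -207.8   98.5]
 [ 616.  -214.   117.4]
 [ 620.7 -147.1  113.6]]
mean [ 578.80475846 -178.35569586  105.9290452 ]
[79.1529951  -4.32794757 19.14600816] 81.55058180153017 [ 5.06221778 65.04709085 -4.04035703] 65.36875830567524
slope 0.23698671760627754 yaw x -3.129716680499475 yaw from y -4.4500111130575855
w5 [0.35341639] [ 578.4 -177.3  115.3] slope 0.34 yaw -3.3 n [-0.33  0.08  0.94]
w5 [2.60332872] [ 582.2 -177.7  117.4] slope -0.351 yaw -4.6 n [ 0.34 -0.03  0.94]
side [0.41037013] [ 597.9 -161.    84.4] slope 0.215 yaw -1.5 n [-0.21  0.01  0.98]
side [0.54230635] [ 597.  -161.7   83.7] slope 0.791 yaw -39.4 n [-0.6  -0.8  -0.05]
```

```bash
python3 - <<'E'
from h import *
from scipy.optimize import least_squares
cc=[load(f)[1] for f in('w5','w6','s6')]
w=lambda x,y:(253+x/3-.33,66+y/3-.33); w6=lambda x,y:(242+x/3-.33,y/3-.33); sd=lambda x,y:(325+x/4.545-.4,204+y/4.545-.4)
obs=[(0,w(244,27),-42,32),(0,w(55,32),-42,-32),(0,w(62,282),42,-32),(0,w(262,273),42,32),(0,(303.9,116.4),0,0),
(1,w6(57,195),42,-32),(1,w6(265,188),42,32),(1,(293,19.6),0,0),
(2,sd(58,172),-42,32),(2,sd(132,235),-42,-32),(2,sd(258,150),42,-32),(2,sd(172,88),42,32),(2,(358.9,237.7),0,0)]
def res(p):
    s,y=p[3],p[4];ex=np.array([np.cos(s)*np.cos(y),np.cos(s)*np.sin(y),np.sin(s)]);ey=np.array([-np.sin(y),np.cos(y),0])
    r=[]
    for i,px,a,b in obs: r+=list(proj(cc[i],p[:3]*1.+a*ex+b*ey)[0]-px)
    return r
r=least_squares(res,[578,-178,110,.3,-.07],loss='soft_l1');J=r.jac;print(r.x,np.degrees(r.x[4]),np.sqrt(np.diag(np.linalg.inv(J.T@J))))
print(np.array(res(r.x)).reshape(-1,2).round(1).tolist())
E
```

```text
[ 5.78315894e+02 -1.78211655e+02  1.08759270e+02  2.94608464e-01
 -7.06361158e-02] -4.047151313780306 [0.41201347 0.38986652 1.48317956 0.02690679 0.00895752]
[[-0.1, -0.6], [-0.0, 0.6], [0.4, -0.7], [-2.4, -0.4], [0.1, -0.1], [0.0, 0.8], [-0.7, -0.1], [0.3, 0.7], [-1.5, -1.0], [-0.9, 0.6], [-0.3, -1.6], [1.0, -2.2], [-0.6, 0.1]]
```

Fitting all the corners gives the face centre at about (578.3, −178.2, 109.5), slope about 0.29 rad, and yaw −4°.

The moves have no pitch. So I will let the slide pivot about the closing axis under a light grip, with its uphill edge resting on the sprung face, and swing the tool about that edge. First I go above the start of that arc.

```bash
python3 -m crank '[{"dx":-0.065,"dy":0,"dz":0,"yaw":0.5},{"dx":-0.065,"dy":0,"dz":0,"yaw":0},{"dx":-0.065,"dy":0,"dz":0,"yaw":0},{"dx":-0.0075,"dy":0,"dz":0,"yaw":0},{"dx":0,"dy":0,"dz":-0.06,"yaw":0},{"dx":0,"dy":0,"dz":-0.045,"yaw":0},{"dx":0,"dy":0,"dz":0,"yaw":0},{"dx":0,"dy":0,"dz":0,"yaw":0},{"dx":0,"dy":0,"dz":0,"yaw":0}]'; python3 - <<'E'
from h import *
s=telemetry.state();print(s['ee_pos'],s['force'],s['torque'])
E
```

```text
time_s: 9.15
ee_pos: [578.4, -178.6, 166.6]
ee_rot: [-179.9, 0.2, 176.0]
force: [-0.6, -0.5, -1.6]
gripper_width: 12.0
gripper_force: 12.0
[ 578.42654678 -178.59825072  166.64819719] [-0.58347609 -0.49661369 -1.62709025] [ 0.12023823 -0.07445934 -0.04937551]
```

```bash
python3 -m crank '[{"dx":-0.003,"dy":0,"dz":0,"yaw":0},{"dx":0,"dy":0,"dz":-0.011,"yaw":0},{"dx":0,"dy":0,"dz":-0.011,"yaw":0},{"dx":0,"dy":0,"dz":0,"yaw":0},{"dx":0,"dy":0,"dz":0,"yaw":0}]' - 4; python3 -m crank '[{"dx":0,"dy":0,"dz":-0.003,"yaw":0},{"dx":0,"dy":0,"dz":0,"yaw":0},{"dx":0,"dy":0,"dz":0,"yaw":0}]';  python3 -m crank '[{"dx":0,"dy":0,"dz":-0.003,"yaw":0},{"dx":0,"dy":0,"dz":0,"yaw":0},{"dx":0,"dy":0,"dz":0,"yaw":0}]'; python3 -m crank '[{"dx":-0.001,"dy":0,"dz":-0.0015,"yaw":0},{"dx":0,"dy":0,"dz":0,"yaw":0},{"dx":0,"dy":0,"dz":0,"yaw":0}]'
```

```text
time_s: 9.78
ee_pos: [574.6, -178.1, 146.8]
ee_rot: [180.0, -0.0, 176.0]
force: [0.6, 0.0, -1.4]
gripper_width: 12.0
gripper_force: 4.0
time_s: 10.15
ee_pos: [574.9, -178.3, 144.9]
ee_rot: [-180.0, 0.0, 176.0]
force: [0.0, -1.1, 2.2]
gripper_width: 11.9
gripper_force: 4.0
time_s: 10.52
ee_pos: [574.2, -178.2, 142.1]
ee_rot: [180.0, -0.1, 176.0]
force: [-1.5, 0.0, 0.2]
gripper_width: 11.8
gripper_force: 4.0
time_s: 10.9
ee_pos: [573.6, -178.2, 140.9]
ee_rot: [180.0, -0.0, 176.0]
force: [-1.9, -0.6, 0.8]
gripper_width: 12.1
gripper_force: 4.0
```

```bash
python3 -m crank '[{"dx":-0.0015,"dy":0,"dz":-0.002,"yaw":0},{"dx":0,"dy":0,"dz":0,"yaw":0},{"dx":0,"dy":0,"dz":0,"yaw":0}]'; python3 -m crank '[{"dx":-0.0015,"dy":0,"dz":-0.002,"yaw":0},{"dx":0,"dy":0,"dz":0,"yaw":0},{"dx":0,"dy":0,"dz":0,"yaw":0}]';  python3 -m crank '[{"dx":-0.0015,"dy":0,"dz":-0.002,"yaw":0},{"dx":0,"dy":0,"dz":0,"yaw":0},{"dx":0,"dy":0,"dz":0,"yaw":0}]'; python3 -m crank '[{"dx":-0.001,"dy":0,"dz":-0.0015,"yaw":0},{"dx":0,"dy":0,"dz":0,"yaw":0},{"dx":0,"dy":0,"dz":0,"yaw":0}]'
python3 - <<'E'
from h import *
F=[]
for n in('side','scene','wrist'):
    grab(n,n[:2]+'7'); s=telemetry.state(); F.append(s['force'])
    print(s['ee_pos'].round(1))
print(np.mean(F,0))
a=load('si7')[0];b=load('sc7')[0];w=load('wr7')[0]
k=cv2.resize
im=np.hstack([k(a[200:275,315:415],(400,300),interpolation=3),k(b[140:215,200:300],(400,300),interpolation=3)])
cv2.imwrite('pics/m7.png',np.vstack([im,k(w[100:250,200:420],(800,300) if 0 else (440,300),interpolation=3)[:, :].copy() if 0 else np.pad(k(w[100:250,200:420],(440,300),interpolation=3),((0,0),(0,360),(0,0)))])[:,:,::-1])
E
```

```text
time_s: 11.28
ee_pos: [572.4, -178.1, 139.3]
ee_rot: [180.0, -0.0, 176.0]
force: [-1.3, 0.9, 1.4]
gripper_width: 12.1
gripper_force: 4.0
time_s: 11.65
ee_pos: [571.3, -178.0, 137.7]
ee_rot: [180.0, -0.0, 176.0]
force: [-1.0, 0.9, 1.0]
gripper_width: 12.0
gripper_force: 4.0
time_s: 12.02
ee_pos: [570.1, -178.1, 136.1]
ee_rot: [180.0, -0.0, 176.0]
force: [-0.4, 0.7, 1.1]
gripper_width: 11.6
gripper_force: 4.0
time_s: 12.4
ee_pos: [569.6, -178.3, 135.1]
ee_rot: [-180.0, 0.0, 176.0]
force: [-0.1, 0.9, 0.5]
gripper_width: 12.1
gripper_force: 4.0
[ 569.6 -178.3  135.1]
[ 569.6 -178.3  135.1]
[ 569.6 -178.3  135. ]
[-0.01684102  0.90276467  0.6187604 ]
```

View pics/m7.png

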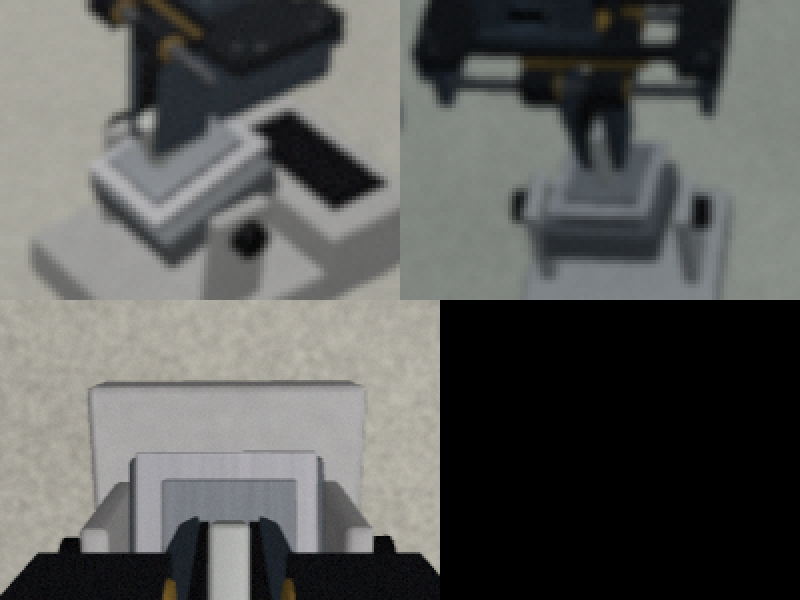

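The slide has pivoted and is lying on the face, with the window hidden and the margins looking even. Next I check the centring numerically in the wrist view: downhill face edge at about row 177.5, slide edge at about row 190.

```bash
cat >> h.py <<'E'
def edges(f,F=(578.3,-178.2,109.3),s=.295,y=-.0706):
    im,c=load(f); g=cv2.GaussianBlur(cv2.cvtColor(im,cv2.COLOR_RGB2GRAY),(3,3),0).astype(float)
    ex=np.array([np.cos(s)*np.cos(y),np.cos(s)*np.sin(y),np.sin(s)]);ey=np.array([-np.sin(y),np.cos(y),0]);n=np.cross(ex,ey)
    for p in(0,5):
        P=lambda a,b,h:proj(c,np.array(F)+a*ex+b*ey+(h-p)*n)[0].round(1)
        print('press',p,'pred face downhill',P(-42,0,0),'L/R',P(-38,-32,0),P(-38,32,0),'slide top downhill',P(-32,0,5),'L/R',P(-28,-23,5),P(-28,23,5),'bottom',P(-32,0,0))
    col=int(P(-42,12,0)[0]); prof=g[160:206,col-14:col+3].mean(1); print('rows160+',prof.round().astype(int).tolist())
    r=int(P(-28,0,5)[1])+3; print('row',r,'cols 255+',g[r-2:r+3,255:375].mean(0).round().astype(int).tolist())
E
python3 - <<'E'
from h import *
edges('wr7')
E
```

```text
press 0 pred face downhill [313.  174.4] L/R [267.4 180.1] [358.6 180.1] slide top downhill [313.  188.3] L/R [279.3 194.1] [346.6 194.1] bottom [313.  188.6]
press 5 pred face downhill [313.  175.1] L/R [268.6 180.6] [357.5 180.7] slide top downhill [313.  188.6] L/R [280.2 194.3] [345.8 194.4] bottom [313. 189.]
rows160+ [168, 168, 168, 168, 168, 167, 167, 167, 167, 167, 168, 168, 168, 168, 163, 152, 154, 165, 170, 169, 169, 169, 169, 168, 168, 168, 169, 169, 161, 137, 120, 123, 128, 128, 128, 128, 128, 127, 127, 127, 127, 127, 127, 127, 127, 128]
row 197 cols 255+ [99, 92, 92, 94, 96, 98, 101, 105, 104, 87, 69, 74, 101, 135, 157, 164, 165, 165, 166, 164, 164, 164, 164, 164, 158, 141, 123, 121, 125, 127, 128, 129, 127, 125, 125, 125, 124, 125, 125, 126, 125, 123, 123, 125, 127, 128, 129, 128, 125, 125, 125, 126, 126, 127, 127, 127, 128, 129, 130, 130, 129, 127, 128, 129, 129, 129, 128, 127, 127, 125, 124, 125, 127, 129, 130, 130, 128, 127, 125, 126, 128, 128, 128, 129, 129, 128, 127, 126, 126, 126, 127, 129, 137, 152, 167, 172, 172, 172, 174, 175, 175, 172, 160, 131, 103, 89, 82, 78, 80, 84, 85, 87, 89, 92, 93, 96, 102, 114, 131, 147]
```

It is centred to about 0.5 mm along the slope and sits about 0.8 mm towards +y. I'll lift slightly, shift −0.8 mm in y, then lay it down again and press with a moderate grip, so the face itself trues the tilt.

```bash
python3 -m crank '[{"dx":0,"dy":0,"dz":0,"yaw":0},{"dx":-0.0015,"dy":0,"dz":0.005,"yaw":0},{"dx":0,"dy":-0.001,"dz":0,"yaw":0},{"dx":0,"dy":0,"dz":0,"yaw":0},{"dx":0,"dy":0,"dz":0,"yaw":0}]' - 10
python3 - <<'E'
from h import *
F=[]
for i in range(8): eyes.grab_frame('wrist'); F.append(telemetry.state()['force'])
print(np.mean(F,0),np.std(F,0)); 
E
python3 -m crank '[{"dx":0.0015,"dy":0,"dz":-0.005,"yaw":0},{"dx":0.0005,"dy":0,"dz":-0.0015,"yaw":0},{"dx":0.0005,"dy":0,"dz":-0.0015,"yaw":0},{"dx":0,"dy":0,"dz":0,"yaw":0},{"dx":0,"dy":0,"dz":0,"yaw":0}]' - 6
python3 - <<'E'
from h import *
F=[]
grab('wrist','wr8')
for i in range(8): eyes.grab_frame('wrist'); F.append(telemetry.state()['force'])
s=telemetry.state();print(np.mean(F,0),np.std(F,0),s['ee_pos'],s['time_s']); edges('wr8')
E
```

```text
time_s: 13.18
ee_pos: [568.0, -179.0, 138.7]
ee_rot: [180.0, -0.0, 176.0]
force: [-0.3, -0.0, -0.5]
gripper_width: 11.9
gripper_force: 10.0
[-0.19870647 -0.27077122 -1.07401973] [0.67151264 0.56254061 0.23798458]
time_s: 14.2
ee_pos: [570.4, -179.1, 132.9]
ee_rot: [-180.0, 0.0, 176.0]
force: [-0.3, -0.7, 1.8]
gripper_width: 12.0
gripper_force: 6.0
[ 0.15565436 -1.32220996  2.77837467] [0.65471074 0.31738711 0.38176738] [ 570.41360008 -179.15405797  132.70249374] 14.65
press 0 pred face downhill [314.2 173.8] L/R [268.1 179.5] [360.3 179.6] slide top downhill [314.2 187.8] L/R [280.1 193.7] [348.2 193.7] bottom [314.2 188.2]
press 5 pred face downhill [314.2 174.5] L/R [269.2 180.1] [359.2 180.2] slide top downhill [314.2 188.2] L/R [281.  193.9] [347.4 194. ] bottom [314.2 188.5]
rows160+ [169, 168, 168, 168, 167, 167, 167, 167, 167, 168, 167, 168, 168, 168, 156, 140, 149, 165, 169, 169, 169, 169, 169, 169, 169, 168, 168, 169, 161, 138, 120, 123, 128, 128, 128, 127, 127, 128, 128, 128, 128, 128, 128, 127, 127, 127]
row 196 cols 255+ [111, 98, 92, 92, 94, 96, 98, 101, 103, 97, 81, 72, 78, 99, 129, 154, 164, 166, 166, 165, 164, 164, 164, 165, 159, 141, 123, 121, 126, 128, 128, 128, 127, 125, 125, 124, 123, 125, 127, 126, 123, 123, 124, 126, 127, 128, 128, 126, 125, 125, 125, 125, 126, 126, 126, 126, 127, 128, 130, 130, 128, 127, 128, 128, 129, 129, 129, 128, 127, 125, 124, 125, 127, 128, 129, 130, 129, 127, 126, 127, 128, 129, 129, 130, 130, 128, 128, 128, 127, 127, 128, 129, 135, 151, 165, 171, 171, 171, 172, 174, 175, 175, 173, 163, 136, 107, 93, 87, 82, 82, 84, 86, 87, 89, 91, 94, 97, 102, 114, 131]
```

It is now centred laterally to within about 0.1 mm, with a normal force of about 4 N (roughly 4 mm of travel). One last small press, then a side view to verify.

```bash
python3 -m crank '[{"dx":0.0003,"dy":0,"dz":-0.001,"yaw":0},{"dx":0,"dy":0,"dz":0,"yaw":0},{"dx":0,"dy":0,"dz":0,"yaw":0},{"dx":0,"dy":0,"dz":0,"yaw":0}]'
python3 - <<'E'
from h import *
F=[]
grab('wrist','wr9');grab('side','si9');grab('scene','sc9')
for i in range(12): eyes.grab_frame('wrist'); F.append(telemetry.state()['force'])
s=telemetry.state();print(np.mean(F,0),np.std(F,0),s['ee_pos'],s['time_s'],s['gripper_force'])
a=load('si9')[0];o=load('side0')[0];w=load('wr9')[0];k=cv2.resize
top=np.hstack([k(x[205:265,325:405],(400,300),interpolation=3) for x in(a,o)])
bot=np.hstack([k(w[150:250,240:390],(450,300),interpolation=3),k(load('sc9')[0][150:210,215:285],(350,300),interpolation=3)])
cv2.imwrite('pics/m9.png',np.vstack([top,bot])[:,:,::-1])
E
```

```text
time_s: 15.15
ee_pos: [570.7, -179.1, 131.9]
ee_rot: [-180.0, 0.0, 176.0]
force: [-0.0, -2.5, 2.7]
gripper_width: 12.1
gripper_force: 6.0
[ 0.48353013 -1.44581628  3.45975231] [0.31648638 0.57268267 0.51218281] [ 570.5242194  -178.99460815  131.79628888] 15.9 6.0003820806741714
```

View pics/m9.png

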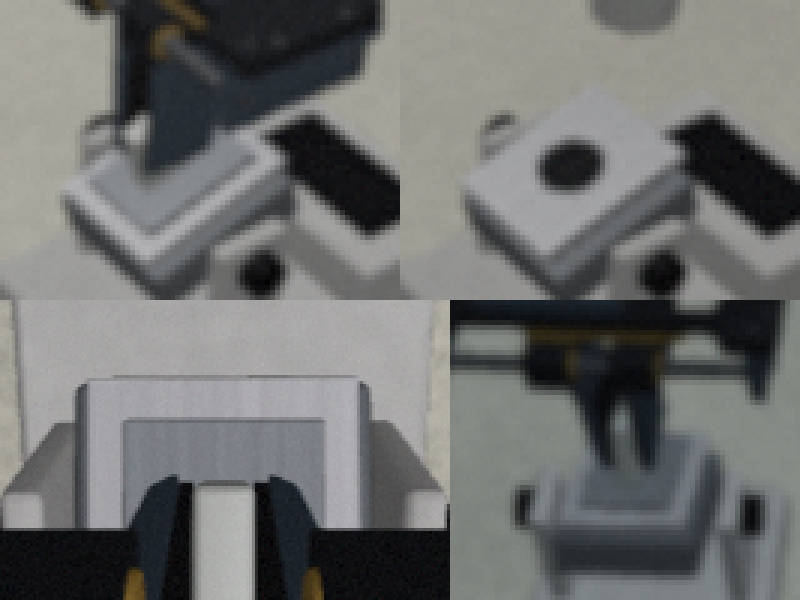

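The views show the slide parallel to the face with even margins, the head unmoved, and the face pushed in about half-way (about 4.3 N). I'm handing it in.

```bash
python3 -c "
from workcell import ticket; print(ticket.job_done())"
```

```text
the job is handed in; nothing more can be done
None
```

The job is handed in: the slide is held flush and centred over the window, fin up the slope, with the face pushed in about half-way (about 4.3 N, depth estimated from the force) and still gripped at 6 N; the result of the judging was not shown.

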